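Count a culture dish under the magnifier

ROBOT

A 7-joint arm with a two-finger parallel gripper is mounted at the origin on the work surface. World frame = base frame: x ahead of the robot, y to its left, z up, the work surface at z = 0. Lengths are in m, angles in rad, forces in N, time in s.
With the tool pointing down it reaches from about 0.4 to 0.85 m from the base axis. Payload 6.9 kg.
Tool frame: the origin (TCP) lies at the centre of the arm's flange, where the gripper is bolted on; the fingertips stand 173 mm ahead of it and the grasp point (between the pads) lies 155 mm ahead of it; z points along the fingers, x is the direction in which the jaws open and shut, and the axes are right-handed (so a half turn about z gives the same grasp; the last joint's range is limited). The gripper opens to 85 mm and grips with 20 to 120 N. Pads are 22 mm wide; open, the fingers measure 114 mm over their backs; the gripper's body (76 mm by 85 mm) begins 54 mm behind the grasp point. The pads swing forward as they close: fully open they stand 13 mm farther back than shut.
Start: joints at [1.446, 0.507, -0.238, 1.5, 0.126, 1.149, -0.155], TCP at [0.142, -0.609, 0.405] pointing down, gripper open.
Joint ranges: [-3.08, 3.08], [-0.24, 2.05], [-1.43, 1.35], [0, 2.5], [-1.52, 4.66], [0.17, 1.96], [-2.89, 2.89]. Speed limits (rad/s): [2.39, 2.39, 3.14, 3.14, 3.14, 3.14, 3.14].

INTERFACE

Orientations are given as a unit quaternion [x, y, z, w].
In Python, from plant import state, read_camera, sign_off gives the robot as it stands. The module is installed in compiled form; this text tells all that it offers.
- The arm moves only by the shell command python3 -m crank 'ROWS' [FORCE]. ROWS is JSON, a list of rows, each a list of 7 numbers: the shift along the tool's x, y, z in units of 30 mm (1.0 is 30 mm), then the turn, a rotation vector about the tool's x, y, z in units of 10 degrees (1.0 is 10 degrees), then the finger opening in mm, from 0 to 85.4. In form: [[dx, dy, dz, rx, ry, rz, fingers], ...]. A call has 1 to 10 rows; each row shifts and turns the commanded pose from where the row before left it, along the tool's axes as they then stand; what a row does not reach is not made up. A row lasts 1/8 s, in which the tool goes at most 62.5 mm and 10.7 degrees, less where a joint would pass 70% of its speed; a pose out of reach is approached as far as the arm can. A call is refused whole if a number of a shift passes 1 or a number of a turn 1, either way. A call with a gripper value outside its range is refused whole. The fingers move at their own pace and stop on an object; FORCE is the grip in N (left out, the last holds). Time passes only in rows, so rows that do not move let the fingers close. It gives the time, the measured TCP pose, the force and the opening at its end, in the units of the state.
- state(): the state, without advancing time (a new reading comes with each control period).
- read_camera(name): name is "scene" or "side" or "wrist"; returns a dict with "image" (384x512x3 uint8, red, green, blue), "K" (3x3 intrinsics, pixels), "camera_from_world" (4x4, takes a point from world to camera coordinates). Camera axes: x right, y up, looking along -z (the intrinsics and any distortion apply to the point x, -y, -z); pixel columns grow to the right and rows downward; lengths in m; the calibration is good to about 2 mm. A picture is of the moment at which its call begins. There is no depth.
- sign_off(): hands the job in, once; it reports no verdict.
The state is a dict: "t": time; "joints": joint angles; "joint_vel": joint speeds; "tau": joint torques, N m; "tool_pos": TCP position; "orientation": TCP orientation; "ft_force": force on the tool from outside, world axes, zero at the start; "torque": the same for the moment, N m; "grip_width": finger opening in m.
Only numpy, scipy, OpenCV 4.12 (cv2) and the standard library are available. Lean on these libraries where they do the work, as an engineer would, in place of code of your own. Each camera call takes 0.05 s, during which the arm holds its last target. There are 200 camera calls.

TASK

Count the dish with the four dark red colonies: set it down gently on the red circle in the middle of the colony counter's lit stage, swing the magnifier in so that its lens is centred over the dish and stays there, and press the tally counter's key fully down once for each of the four colonies, so that it goes from 0 to 4. Then swing the magnifier back out, well clear of the stage, and set the dish down flat in the free half of the blue tray. Keep the dish level, and leave the other dishes and things where they are.

Things in the scene. Friction and masses are not known exactly. Their poses are not given: they have to be found in the camera images.
- dish: The dish to count: a closed round dish of clear plastic, 60 mm across and 15 mm high, 20 to 35 g, with straw-coloured agar and four dark red colonies 6 mm wide. Origin: centre of its underside; z up. It starts on the bench mat in a row of three dishes, any of the three places.
- dish_many: A closed round plastic dish like the target, 60 mm across and 15 mm high, not to be moved; straw-coloured agar with 17 tiny cream colonies. On the bench mat. Origin: centre of its underside.
- dish_blank: A closed round plastic dish like the target, 60 mm across and 15 mm high, not to be moved; green agar, no colonies. On the bench mat. Origin: centre of its underside.
- dish_done: A closed round plastic dish like the target, 60 mm across and 15 mm high, not to be moved; straw-coloured agar with a few cream colonies, already counted. In the blue tray, in the half towards the tray's +y. Origin: centre of its underside.
- bench_mat: White absorbent mat with blue end stripes, fixed on the table, 105 mm (its x) by 280 mm (its y), 2 mm thick; three dishes stand on it in a row along its y, about 85 mm apart (at y = -85, 0 and +85 mm), so there is room for fingers on the -x and +x sides of each dish. Origin: centre of its underside.
- done_tray: Blue plastic tray for counted dishes, fixed on the table: outside 150 mm (its x) by 215 mm (its y), walls 14 mm high and 3 mm thick, floor 3 mm thick. Origin: centre of its underside. One counted dish stands at about y = +55 mm; the free half is around x = 0, y = -50 mm.
- stage (a point): Centre of the colony counter's lit stage: a white disc 128 mm across with a grid and a red circle 60 mm across in its middle, level with the top of the white housing, 80 mm above the table. x and y axes are those of the housing: it reaches 125 mm to -x, 195 mm to +x and 120 mm either way in y. The magnifier's post stands 165 mm to +x of this point.
- lens_pivot (a point): Pivot of the magnifier arm on top of its post, 190 mm above the table, 165 mm to +x of the stage centre; the pivot axis is vertical.
- lens_centre (a point): Centre of the magnifier lens, a glass disc in a black rim 126 mm across and about 12 mm thick, 165 mm from the pivot and 110 mm above the stage.
- lens_grip (a point): Top of the upright black handle on the lens rim: a round pin 14 mm across that stands up 38 mm above the rim's top; this point is the centre of its top end, 234 mm above the table. Seen from the pivot along the arm, it lies beside the lens centre, 72 mm away at right angles to the arm (180 mm from the pivot); on the -y side of the stage when the lens is in.
- lens_arm (a joint): Angle of the magnifier arm about its vertical pivot, rad: 0 with the lens exactly over the stage centre, growing clockwise as seen from above (lens going out to +y of the housing); range -0.4 to 1.9, starts swung out between 1.3 and 1.65. A friction hinge: it needs about 1 to 2 N at the handle and stays where it is released.
- tally: Desk tally counter, fixed on the table: steel base 125 by 84 by 10 mm, chrome housing 54 mm (x) by 62 mm (y), top 66 mm above the table, number wheels under a window on top. Origin: at table height under the number wheels' axis, which is 40 mm up and runs along its y. Its front, with the key, faces -x. A reset knob on its +y side is not needed.
- key_top (a point): Centre of the top face of the tally's black key, a plate 26 mm (tally x) by 44 mm (tally y) in front of the housing, carried by two side arms that pivot on the number wheels' axis; 65 mm to -x of that axis. Its top is 54 mm above the table at rest and 31 mm when fully down. Sprung: 2 N to start, about 5 N near the bottom stop; it returns by itself when let go.
- tally_key (a joint): Key angle, rad: 0 at rest (up), 0.36 fully down at its stop. It must be pressed to the stop (at least nine tenths of the way) and then let right up before the next press, or the ratchet does not count.
- tally_wheel (a joint): Turn of the units number wheel, rad: 0 shows 0 at the start; each full press of the key turns it on by 0.628 (one number), while the key goes down. It never turns back.
- marker: Blue and black marker pen, 130 mm long, 14 mm thick, lying on the table to the left of the colony counter; to be left alone.
- forceps: Steel forceps, 120 mm long, lying on top of the colony counter, right of the post; to be left alone.
- reagent_bottle: Amber bottle with a blue cap, 64 mm across and 145 mm high, standing left behind the tray; to be left alone.
There are look-alikes about, which are no part of the job. What is shaped like the dish but purple is not meant.

How it is judged:
On the way, in this order (a step that is already met when the one before it is completed fails the run):
1. the dish stands let go on the stage, centred on the red circle within 12 mm (horizontal distance between dish and stage below 0.012 m and z of dish in the frame of stage between -0.004 and 0.006 m and angle between dish's own z axis and vertical below 0.1 rad and contact force between the fingers and dish below 0.1 N and linear speed of dish below 0.02 m/s), for 0.2 s.
2. the lens is over the dish, centre within 15 mm of the dish's centre, and at rest (horizontal distance between dish and stage below 0.012 m and z of dish in the frame of stage between -0.004 and 0.006 m and angle between dish's own z axis and vertical below 0.1 rad and horizontal distance between lens_centre and dish below 0.015 m and velocity of joint lens_arm between -0.05 and 0.05 rad/s), for 0.2 s.
3. the tally reads one (within a third of a number) while the dish is on the stage under the lens (horizontal distance between dish and stage below 0.012 m and z of dish in the frame of stage between -0.004 and 0.006 m and angle between dish's own z axis and vertical below 0.1 rad and horizontal distance between lens_centre and dish below 0.015 m and value of joint tally_wheel between 0.408408 and 0.848232 rad), for 0.1 s.
4. the tally reads two (within a third of a number) while the dish is on the stage under the lens (horizontal distance between dish and stage below 0.012 m and z of dish in the frame of stage between -0.004 and 0.006 m and angle between dish's own z axis and vertical below 0.1 rad and horizontal distance between lens_centre and dish below 0.015 m and value of joint tally_wheel between 1.03673 and 1.47655 rad), for 0.1 s.
5. the tally reads three (within a third of a number) while the dish is on the stage under the lens (horizontal distance between dish and stage below 0.012 m and z of dish in the frame of stage between -0.004 and 0.006 m and angle between dish's own z axis and vertical below 0.1 rad and horizontal distance between lens_centre and dish below 0.015 m and value of joint tally_wheel between 1.66505 and 2.10487 rad), for 0.1 s.
6. the tally reads four (within a third of a number) while the dish is on the stage under the lens (horizontal distance between dish and stage below 0.012 m and z of dish in the frame of stage between -0.004 and 0.006 m and angle between dish's own z axis and vertical below 0.1 rad and horizontal distance between lens_centre and dish below 0.015 m and value of joint tally_wheel between 2.29337 and 2.73319 rad), for 0.1 s.
7. the lens is swung out, its centre more than 140 mm from the stage centre, the dish still on the stage (horizontal distance between dish and stage below 0.012 m and z of dish in the frame of stage between -0.004 and 0.006 m and angle between dish's own z axis and vertical below 0.1 rad and horizontal distance between lens_centre and stage above 0.14 m and value of joint tally_wheel between 2.29337 and 2.73319 rad), for 0.2 s.
At the end, for the whole second after the job is handed in: the dish stands flat on the floor of the blue tray, let go and at rest; the lens centre is more than 140 mm (horizontally) from the stage centre; the tally reads four (wheel turned 2.51 rad, within 0.22) and its key is up (below 0.05 rad) (x of dish in the frame of done_tray between -0.045 and 0.045 m and y of dish in the frame of done_tray between -0.078 and 0.078 m and z of dish in the frame of done_tray between 0 and 0.007 m and angle between dish's own z axis and vertical below 0.08 rad and linear speed of dish below 0.02 m/s and contact force between the fingers and dish below 0.1 N and horizontal distance between lens_centre and stage above 0.14 m and value of joint tally_wheel between 2.29337 and 2.73319 rad and value of joint tally_key below 0.05 rad); the robot touches nothing.
It fails at once if the tally is pressed a fifth time (wheel past four and a half numbers) (value of joint tally_wheel above 2.82744 rad).
It fails at once if the dish is tipped by more than 0.35 rad (angle between dish's own z axis and vertical above 0.35 rad).
It fails at once if the dish is dropped (falls free at more than 0.6 m/s) (linear speed of dish above 0.6 m/s and contact force between the fingers and dish below 0.1 N).
It fails at once if another dish is moved by more than 15 mm (distance of any of dish_many, dish_blank, dish_done from where it was at the start of the episode above 0.015 m).
It fails at once if the marker, forceps or bottle is moved by more than 30 mm (distance of any of marker, forceps, reagent_bottle from where it was at the start of the episode above 0.03 m).
It also fails if it takes over 72 s, if anything falls off the work surface, if the arm or the gripper's body presses on something with over 40 N, if the wrist force passes 120 N, or if a joint passes its speed limit or range.

## Working session

There is one attempt and no reset: what is moved stays moved. The work goes in short steps, Python scripts to look and compute and a shell command to move; the robot and the scene stay as the last step left them, time stands still between calls to the robot, and variables do not carry over. Pictures are saved under pics/ and viewed, about 8 in all and at most 12, crops included, and the job is handed in when it is done.

```bash
mkdir -p pics
python3 - <<'E'
from plant import state, read_camera
import cv2,numpy as np,pickle
d={}
for n in("scene","side"):
    c=read_camera(n);d[n]=c;cv2.imwrite(f"pics/{n}0.png",c["image"][:,:,::-1])
    T=c["camera_from_world"];print(n,c["K"].tolist(),np.round(T,4).tolist(),[k for k in c])
    print(-T[:3,:3].T@T[:3,3])
    cv2.imwrite(f"pics/{n}0.png",cv2.resize(c["image"][:,:,::-1],(800,600),interpolation=cv2.INTER_CUBIC))
pickle.dump(d,open("c0.pkl","wb"))
s=state();print(s)
E
```

```text
scene [[457.2923881368106, 0.0, 257.2281556655306], [0.0, 457.2923881368106, 193.5787003611511], [0.0, 0.0, 1.0]] [[0.1152, 0.9933, 0.0098, -0.0296], [-0.6793, 0.0715, 0.7304, 0.2481], [0.7248, -0.0908, 0.6829, -1.9624], [0.0, 0.0, 0.0, 1.0]] ['image', 'K', 'camera_from_world']
[ 1.59431238 -0.16660089  1.15924987]
side [[454.6394693944239, 0.0, 253.99083431812096], [0.0, 454.6394693944239, 191.84927845120401], [0.0, 0.0, 1.0]] [[-0.8929, -0.4502, -0.0007, 0.4392], [0.2366, -0.4706, 0.85, -0.2778], [-0.383, 0.7588, 0.5268, -1.183], [0.0, 0.0, 0.0, 1.0]] ['image', 'K', 'camera_from_world']
[0.00478044 0.9646911  0.85962808]
{'t': 0.1, 'joints': array([ 1.44650921,  0.50822132, -0.23746921,  1.50105685,  0.12571217,
        1.14886624, -0.15481888]), 'joint_vel': array([ 6.04053607e-04, -1.12396667e-03,  7.27394712e-04, -9.63872669e-05,
       -1.23884485e-04, -1.49074275e-03, -4.10764567e-04]), 'tau': array([-4.87163197e-03, -6.21836329e+01, -2.19487779e+00, -2.50208491e+01,
        1.24267914e-02,  7.81366427e-03, -7.95617652e-07]), 'tool_pos': array([ 0.14222054, -0.60842056,  0.40392609]), 'orientation': array([ 7.83491238e-01, -6.21402338e-01, -6.35125887e-04, -4.58484856e-04]), 'ft_force': array([ 0.16217107,  0.30748311, -0.92854821]), 'torque': array([-0.03329425,  0.03421444, -0.00267212]), 'grip_width': 0.08525467760309434}
```

View pics/scene0.png

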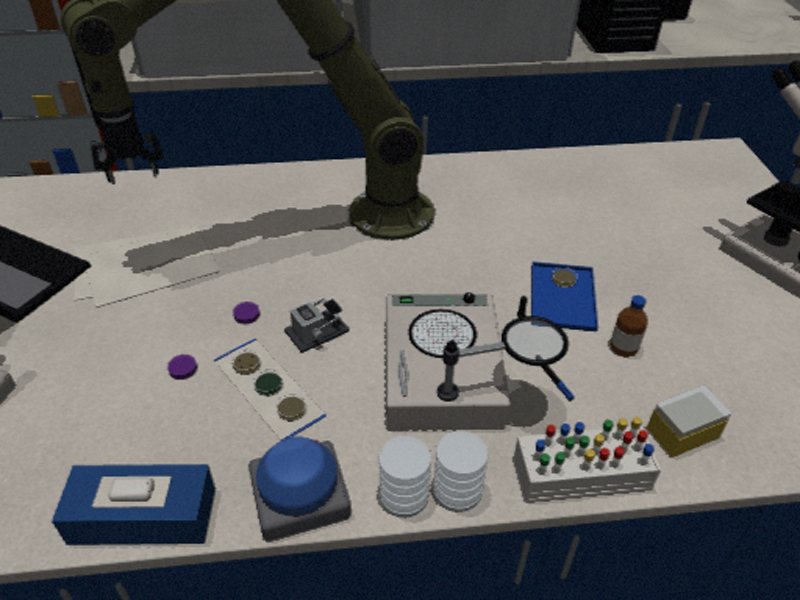

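View pics/side0.png

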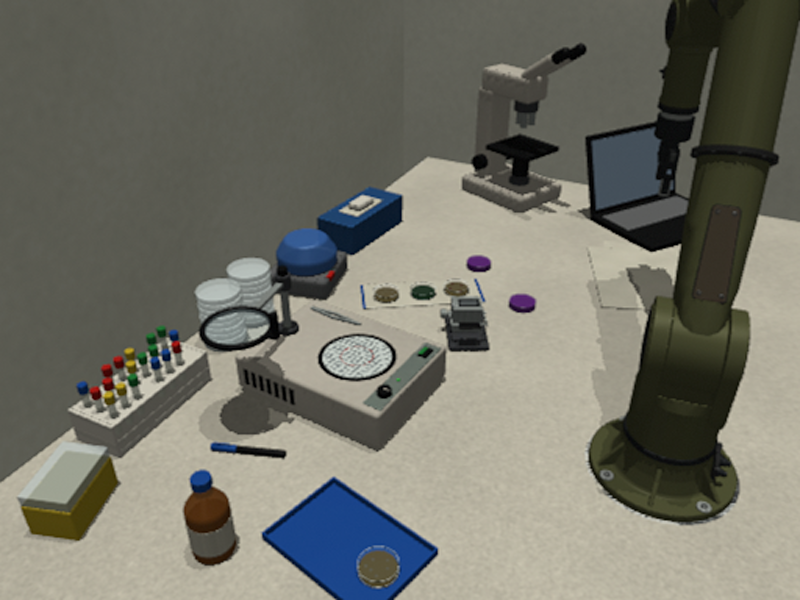

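The scene view shows the mat dishes at (246,362), (268,383, green) and (291,408). The stage is at (443,332), the lens at (535,340), the tally at (315,322) and the tray at (564,295). The purple discs at (246,312) and (182,366) are look-alikes. The two straw-coloured dishes need a crop.

```bash
cat > h.py <<'E'
import numpy as np,cv2,pickle
from scipy.spatial.transform import Rotation as R
def ray(c,u,v,z):
    T=c["camera_from_world"];K=c["K"]
    d=np.array([(u-K[0,2])/K[0,0],-(v-K[1,2])/K[1,1],-1]);Rm=T[:3,:3]
    o=-Rm.T@T[:3,3];w=Rm.T@d
    return o+w*(z-o[2])/w[2]
def proj(c,P):
    T=c["camera_from_world"];K=c["K"];p=T[:3,:3]@np.asarray(P,float)+T[:3,3]
    return np.array([K[0,2]+K[0,0]*p[0]/-p[2],K[1,2]-K[1,1]*p[1]/-p[2]])
def crop(c,u,v,w,h,f):
    u,v=int(u),int(v);im=c["image"][max(v,0):v+h,max(u,0):u+w,::-1]
    return cv2.resize(im,(int(w*f),int(h*f)),interpolation=cv2.INTER_CUBIC)
E
python3 - <<'E'
from h import *
d=pickle.load(open("c0.pkl","rb"))
s,e=d["scene"],d["side"]
f=3.2
A=[(s,130,205),(s,160,170),(s,244,180),(s,310,160)]
t=[crop(c,u,v,125,93,f) for c,u,v in A]
im=np.vstack([np.hstack(t[:2]),np.hstack(t[2:])]);print(im.shape)
cv2.imwrite("pics/m1.png",im)
for n,u,v,z in [("d1",246,362,.015),("d2",268,383,.015),("d3",291,408,.015),("stage",443,332,.08),("lens",535,340,.19),("post",450,350,.19),("done",565,278,.018),("key",333,306,.054)]:
    print(n,ray(s,u*.64,v*.64,z).round(3))
for n,u,v,z in [("stage",357,357,.08),("lens",239,328,.19),("d1",456,288,.015),("d2",423,291,.015),("d3",386,294,.015),("done",378,566,.018)]:
    print(n,ray(e,u*.64,v*.64,z).round(3))
E
```

```text
(594, 800, 3)
d1 [ 0.531 -0.369  0.015]
d2 [ 0.595 -0.321  0.015]
d3 [ 0.667 -0.273  0.015]
stage [0.549 0.053 0.08 ]
lens [0.695 0.2   0.19 ]
post [0.703 0.036 0.19 ]
done [0.338 0.39  0.018]
key [ 0.417 -0.175  0.054]
stage [0.547 0.054 0.08 ]
lens [0.688 0.2   0.19 ]
d1 [ 0.52  -0.36   0.015]
d2 [ 0.582 -0.313  0.015]
d3 [ 0.652 -0.263  0.015]
done [0.321 0.397 0.018]
```

View pics/m1.png

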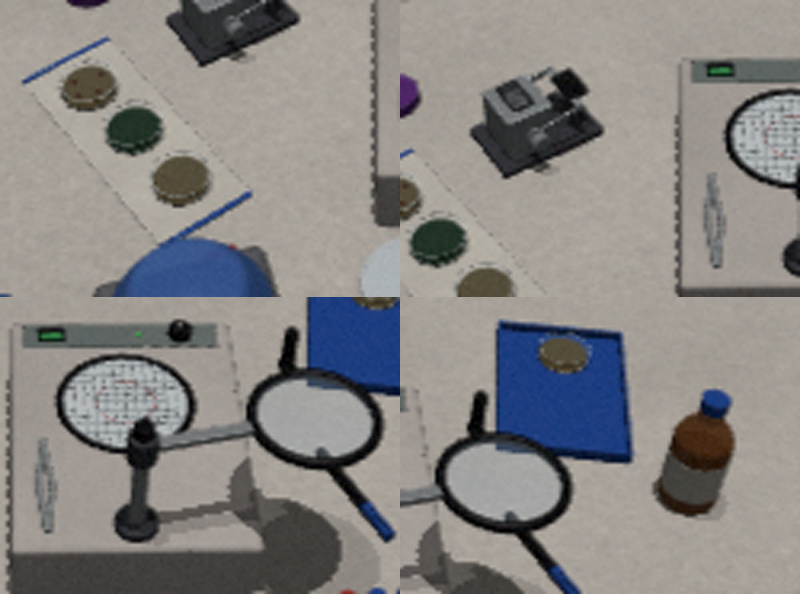

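The crop settles it: the dish at scene (246,362) has dark red dots, so it is the target. The dish at (291,408) is plain straw (dish_many) and (268,383) is green. It is at roughly (0.526,-0.365), with the row running at about 35°. I'll move above it and look with the wrist camera.

```bash
cat >> h.py <<'E'
def plan(x,y,z,yaw):
    from plant import state
    s=state();Q=R.from_quat(s["orientation"]);M=Q.as_matrix();p=s["tool_pos"]
    sh=M.T@(np.array([x,y,z])-p)/.03
    yw=np.radians(yaw);G=np.array([[np.cos(yw),np.sin(yw),0],[np.sin(yw),-np.cos(yw),0],[0,0,-1]]).T
    G=np.column_stack([[np.cos(yw),np.sin(yw),0],[np.sin(yw),-np.cos(yw),0],[0,0,-1]])
    t=np.degrees(R.from_matrix(M.T@G).as_rotvec())/10
    print("t",round(s["t"],2),"pos",p.round(4),"yaw",round(float(np.degrees(np.arctan2(M[1,0],M[0,0]))),1),"w",round(s["grip_width"],4),"F",s["ft_force"].round(1))
    print("shift units (before turn)",sh.round(2),"turn",t.round(2))
E
python3 -c "
from h import *
plan(.526,-.365,.40,-55)"
```

```text
t 0.1 pos [ 0.1422 -0.6084  0.4039] yaw -76.8 w 0.0853 F [ 0.2  0.3 -0.9]
shift units (before turn) [ -4.99 -14.3    0.14] turn [-0.    0.01 -2.18]
```

```bash
python3 -m crank '[[-0.33,-0.95,0,0,0,0,85],[-0.33,-0.95,0,0,0,0,85],[-0.33,-0.95,0,0,0,0,85],[-0.33,-0.95,0,0,0,0,85],[-0.33,-0.95,0,0,0,0,85],[-0.33,-0.95,0,0,0,0,85],[-0.33,-0.95,0,0,0,0,85],[-0.33,-0.95,0,0,0,0,85],[-0.33,-0.95,0,0,0,0,85],[-0.33,-0.95,0,0,0,0,85]]' 20
python3 -m crank '[[-0.33,-0.95,0,0,0,0,85],[-0.33,-0.95,0,0,0,0,85],[-0.33,-0.95,0,0,0,0,85],[-0.33,-0.95,0,0,0,0,85],[-0.33,-0.95,0,0,0,0,85],[0,0,0,0,0,-0.73,85],[0,0,0,0,0,-0.73,85],[0,0,0,0,0,-0.72,85],[0,0,0,0,0,0,85]]'
python3 - <<'E'
from h import *
from plant import read_camera
plan(.526,-.365,.40,-55)
c=read_camera("wrist");pickle.dump(c,open("w1.pkl","wb"))
cv2.imwrite("pics/w1.png",cv2.resize(c["image"][:,:,::-1],(768,576),interpolation=cv2.INTER_CUBIC))
E
```

```text
t: 1.35
tool_pos: [0.398, -0.4466, 0.4043]
orientation: [0.783, -0.621, -0.0, -0.0]
ft_force: [0.1, -0.1, -0.1]
grip_width: 0.0847
t: 2.48
tool_pos: [0.5246, -0.3667, 0.4042]
orientation: [0.887, -0.462, -0.0, -0.0]
ft_force: [0.6, 0.8, 0.7]
grip_width: 0.0854
t 2.48 pos [ 0.5246 -0.3667  0.4042] yaw -55.1 w 0.0854 F [0.6 0.8 0.7]
shift units (before turn) [-0.02 -0.07  0.14] turn [ 0.    0.01 -0.01]
```

View pics/w1.png

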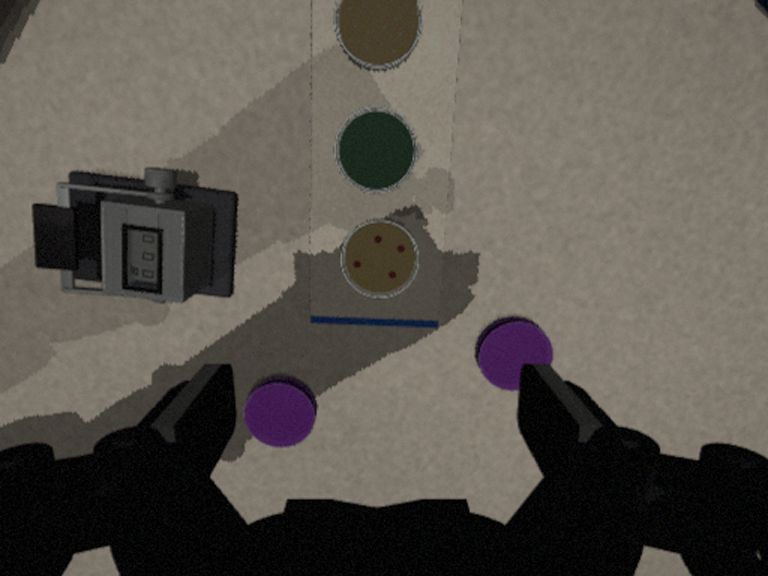

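The wrist view shows the target at (379,258) with four dark red dots, the green dish at (376,150) and dish_many at (378,22). The tally is on the left, with its key at (55,237), and the purple look-alikes are at the bottom. Next I'll locate the dish and the key.

```bash
python3 - <<'E'
from h import *
c=pickle.load(open("w1.pkl","rb"))
r=lambda u,v,z:ray(c,u/1.5,v/1.5,z)
T=c["camera_from_world"];print("cam",(-T[:3,:3].T@T[:3,3]).round(3))
a=r(379.5,258.5,.0165);b=r(376,150,.0165);print("dish",a.round(4),"green",b.round(4),np.linalg.norm(a-b),np.degrees(np.arctan2(*(b-a)[1::-1])))
print("diam",np.linalg.norm(r(341,258,.0165)-r(418,258,.0165)))
k=[r(*p,.054) for p in[(34,204),(76,207),(76,270),(36,267)]]
print("key",np.mean(k,0).round(4),"sides",np.linalg.norm(k[0]-k[1]),np.linalg.norm(k[1]-k[2]),"ang +x",np.degrees(np.arctan2(*((k[1]-k[0]))[1::-1])))
h=[r(*p,.066) for p in[(104,199),(183,201),(178,293),(101,290)]]
print("hous",np.mean(h,0).round(4),[np.linalg.norm(h[i]-h[(i+1)%4]).round(4) for i in range(4)],np.degrees(np.arctan2(*((np.mean(h,0)-np.mean(k,0)))[1::-1])))
E
python3 -c "
from h import *
plan(.526,-.365,.19,-55)"
```

```text
cam [ 0.579 -0.33   0.374]
dish [ 0.5234 -0.371   0.0165] green [ 0.5869 -0.3233  0.0165] 0.07945906209308468 36.86992375204825
diam 0.05879653684485375
key [ 0.4154 -0.1788  0.054 ] sides 0.027669547163423586 0.04342525251353365 ang +x -59.127576230736324
hous [ 0.4481 -0.2332  0.066 ] [np.float64(0.0503), np.float64(0.0616), np.float64(0.0515), np.float64(0.061)] -58.987646668171585
t 2.52 pos [ 0.5246 -0.3667  0.4043] yaw -55.2 w 0.0848 F [ 0.2 -0.4  0.3]
shift units (before turn) [-0.01 -0.07  7.14] turn [ 0.    0.01 -0.02]
```

```bash
python3 -c "
from h import *
plan(.5234,-.371,.173,-53)"
```

```text
t 2.52 pos [ 0.5246 -0.3667  0.4043] yaw -55.2 w 0.0848 F [ 0.2 -0.4  0.3]
shift units (before turn) [0.1  0.11 7.71] turn [ 0.    0.01 -0.22]
```

```bash
python3 -m crank '[[0.1,0.11,0.9,0,0,0,85],[0,0,0.9,0,0,-0.22,85],[0,0,0.9,0,0,0,85],[0,0,0.9,0,0,0,85],[0,0,0.9,0,0,0,85],[0,0,0.9,0,0,0,85],[0,0,0.9,0,0,0,85],[0,0,0.7,0,0,0,85],[0,0,0.5,0,0,0,85],[0,0,0.21,0,0,0,85]]' 20
python3 - <<'E'
from h import *
from plant import read_camera
plan(.5234,-.371,.173,-53)
c=read_camera("wrist");pickle.dump(c,open("w2.pkl","wb"))
print([proj(c,(.5234,-.371,.0165))*1.5])
cv2.imwrite("pics/w2.png",cv2.resize(c["image"][:,:,::-1],(768,576),interpolation=cv2.INTER_CUBIC))
E
```

```text
t: 3.78
tool_pos: [0.5237, -0.3709, 0.1726]
orientation: [0.895, -0.445, -0.001, -0.0]
ft_force: [-0.4, 0.7, 0.0]
grip_width: 0.0852
t 3.77 pos [ 0.5237 -0.3709  0.1726] yaw -52.9 w 0.0852 F [-0.4  0.7  0. ]
shift units (before turn) [-0.    0.01 -0.01] turn [0.   0.01 0.01]
[array([374.07812487, 398.86310687])]
```

View pics/w2.png

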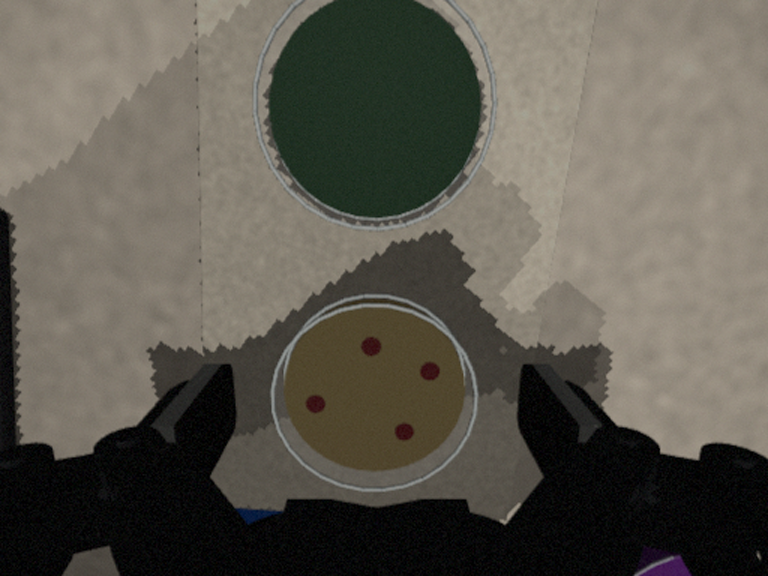

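The dish is centred between the fingers (centre at (374,392)). I'll close and lift.

```bash
python3 -m crank '[[0,-0.06,0,0,0,0,70],[0,0,0,0,0,0,56],[0,0,0,0,0,0,56],[0,0,0,0,0,0,56],[0,0,0,0,0,0,56],[0,0,0,0,0,0,56]]' 20
python3 -m crank '[[0,0,-0.3,0,0,0,56],[0,0,-0.6,0,0,0,56],[0,0,-0.9,0,0,0,56],[0,0,-0.9,0,0,0,56],[0,0,-0.9,0,0,0,56],[0,0,-0.6,0,0,0,56]]'
python3 - <<'E'
from h import *
plan(.548,.053,.30,-53)
d=pickle.load(open("c0.pkl","rb"));s,e=d["scene"],d["side"]
# housing top corner/post picks from tile3 (scene, offset 244,180, scale 3.2)
t=lambda u,v,z:ray(s,244+u/3.2,180+(v-297)/3.2,z)
for n,u,v,z in[("stage",126,403,.08),("L-near",10,553,.08),("R-near",258,550,.08),("L-far",18,325,.08),("postbase",137,523,.08),("posttop",146,425,.2),("lens",315,418,.19),("handle",291,335,.234)]:print(n,t(u,v,z).round(4))
E
```

```text
t: 4.58
tool_pos: [0.5258, -0.3697, 0.1745]
orientation: [0.896, -0.445, 0.001, -0.0]
ft_force: [-0.2, 1.1, 6.7]
grip_width: 0.0593
t: 5.32
tool_pos: [0.5253, -0.37, 0.3019]
orientation: [0.896, -0.445, 0.001, 0.0]
ft_force: [0.5, -0.3, -0.4]
grip_width: 0.0588
t 5.33 pos [ 0.5253 -0.37    0.3019] yaw -52.8 w 0.0588 F [ 0.5 -0.3 -0.4]
shift units (before turn) [-10.78  -9.12   0.05] turn [-0.   -0.01  0.02]
stage [0.552 0.052 0.08 ]
L-near [ 0.7346 -0.0866  0.08  ]
R-near [0.756 0.145 0.08 ]
L-far [ 0.4216 -0.0467  0.08  ]
postbase [0.7115 0.0374 0.08  ]
posttop [0.6974 0.0414 0.2   ]
lens [0.6957 0.1998 0.19  ]
handle [0.6292 0.1878 0.234 ]
```

Grasped: width is 58.8 mm, and the tips brushed the mat at 6.7 N, so the dish bottom is level with the fingertips about 172.5 mm ahead of the flange. I'll carry it to just short of the stage and look.

```bash
python3 -m crank '[[-0.5,-0.3,0,0,0,0,56],[-0.9,-0.6,0,0,0,0,56],[-0.98,-0.65,0,0,0,0,56],[-0.98,-0.65,0,0,0,0,56],[-0.98,-0.65,0,0,0,0,56],[-0.98,-0.65,0,0,0,0,56],[-0.98,-0.65,0,0,0,0,56],[-0.98,-0.65,0,0,0,0,56],[-0.98,-0.65,0,0,0,0,56],[-0.98,-0.65,0,0,0,0,56]]'
python3 -m crank '[[-0.98,-0.65,0,0,0,0,56],[-0.56,-0.37,0,0,0,0,56],[0,0,0,0,0,0,56]]'
python3 - <<'E'
from h import *
from plant import read_camera
plan(.548,.053,.26,-53)
c=read_camera("wrist");pickle.dump(c,open("w3.pkl","wb"))
print([proj(c,(.548,.053,.08))*1.5])
cv2.imwrite("pics/w3.png",cv2.resize(c["image"][:,:,::-1],(768,576),interpolation=cv2.INTER_CUBIC))
E
```

```text
t: 6.58
tool_pos: [0.5023, -0.0363, 0.2985]
orientation: [0.896, -0.445, -0.001, 0.0]
ft_force: [0.6, 0.8, -0.2]
grip_width: 0.0589
t: 6.95
tool_pos: [0.4989, 0.0192, 0.2988]
orientation: [0.897, -0.443, -0.001, 0.0]
ft_force: [-0.1, -0.3, -0.5]
grip_width: 0.0592
t 6.95 pos [0.4989 0.0192 0.2988] yaw -52.6 w 0.0592 F [-0.1 -0.3 -0.5]
shift units (before turn) [ 0.1  -1.99  1.29] turn [0.   0.01 0.04]
[array([383.29142846, 180.70411724])]
```

View pics/w3.png

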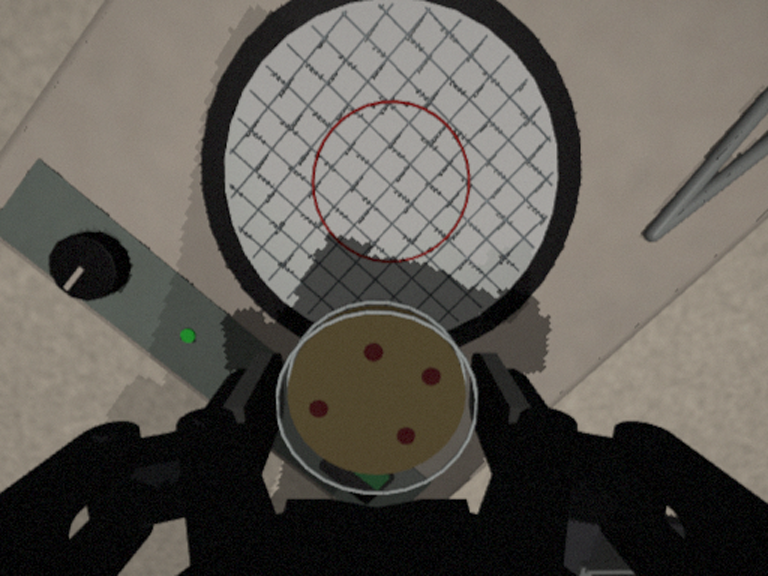

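The dish is held level at (377,398), and the red circle is centred at (391,181).

Run:
```python
from h import *
c=pickle.load(open("w3.pkl","rb"))
r=lambda u,v,z:ray(c,u/1.5,v/1.5,z)
st=r(391,181,.08);D=r(377,398,.2988-.1725+.0145)
print("stage",st.round(4),"diam",np.linalg.norm(r(313,181,.08)-r(469,181,.08)),np.linalg.norm(r(391,101,.08)-r(391,262,.08)),"dish",D.round(4),"d",np.linalg.norm(r(277,398,.141)-r(477,398,.141)))
for a,b in[((0,155),(110,0)),((550,400),(768,215)),((40,160),(222,310))]:
    v=r(*b,.08)-r(*a,.08);print(np.degrees(np.arctan2(v[1],v[0])))
plan(.4989+st[0]-D[0],.0192+st[1]-D[1],.256,-53)
```

```text
stage [0.5497 0.0506 0.08  ] diam 0.06020822523396992 0.06067709410607377 dish [0.4984 0.0181 0.1408] d 0.05902107563283466
-5.970109345907228
-6.727318448313086
-95.43337262219613
t 7.0 pos [0.4992 0.0177 0.2988] yaw -52.7 w 0.0585 F [ 0.1 -0.1  0.1]
shift units (before turn) [ 0.13 -2.04  1.42] turn [0.01 0.01 0.03]
```

```bash
python3 -m crank '[[0.04,-0.6,0,0,0,0,56],[0.05,-0.8,0,0,0,0,56],[0.04,-0.6,0.2,0,0,0,56],[0,0,0.5,0,0,0,56],[0,0,0.4,0,0,0,56],[0,0,0.2,0,0,0,56],[0,0,0.07,0,0,0,56],[0,0,0,0,0,0,56]]'
python3 - <<'E'
from h import *
plan(.5505,.0522,.2525,-53)
E
```

```text
t: 8.0
tool_pos: [0.5502, 0.0499, 0.2584]
orientation: [0.896, -0.445, 0.0, -0.0]
ft_force: [0.4, 0.0, 0.3]
grip_width: 0.0592
t 8.0 pos [0.5502 0.0499 0.2584] yaw -52.8 w 0.0592 F [0.4 0.  0.3]
shift units (before turn) [-0.06 -0.05  0.2 ] turn [-0.   -0.    0.02]
```

```bash
for i in 1; do python3 -m crank '[[-0.03,-0.03,0.05,0,0,0,56],[0,0,0.05,0,0,0,56],[0,0,0.05,0,0,0,56],[0,0,0,0,0,0,56]]'; done
```

```text
t: 8.5
tool_pos: [0.5504, 0.0513, 0.2537]
orientation: [0.896, -0.445, -0.0, 0.0]
ft_force: [-1.0, 0.6, 1.5]
grip_width: 0.0592
```

```bash
python3 -m crank '[[0,0,0.04,0,0,0,56],[0,0,0,0,0,0,56]]';python3 -m crank '[[0,0,0,0,0,0,63],[0,0,0,0,0,0,70],[0,0,0,0,0,0,85],[0,0,0,0,0,0,85],[0,0,0,0,0,0,85],[0,0,-0.3,0,0,0,85],[0,0,-0.6,0,0,0,85],[0,0,-0.8,0,0,0,85],[0,0,-0.9,0,0,0,85],[0,0,-0.9,0,0,0,85]]'
python3 - <<'E'
from h import *
from plant import read_camera
c=read_camera("wrist");pickle.dump(c,open("w4.pkl","wb"))
cv2.imwrite("pics/w4.png",c["image"][:,:,::-1])
# handle / arm geometry (yaw -6)
g=np.radians(-6.);S=np.array([.5497,.0506]);ux=np.array([np.cos(g),np.sin(g)]);uy=np.array([-ux[1],ux[0]])
pv=S+.165*ux
for a in(0,1.37):
    ph=np.arctan2(-.072,-.165)+g-a
    print(a,"handle",(pv+.18*np.array([np.cos(ph),np.sin(ph)])).round(4),"tangent deg",np.degrees(ph)+90)
print("pivot",pv);plan(.627,.19,.44,-53)
E
```

```text
t: 8.75
tool_pos: [0.5504, 0.0513, 0.2526]
orientation: [0.896, -0.445, 0.0, -0.0]
ft_force: [0.3, -0.0, -0.1]
grip_width: 0.059
t: 10.0
tool_pos: [0.5503, 0.0513, 0.3591]
orientation: [0.896, -0.445, 0.0, -0.0]
ft_force: [0.1, -0.5, -0.8]
grip_width: 0.0852
0 handle [ 0.5422 -0.021 ] tangent deg -72.42529379808741
1.37 handle [0.6263 0.1907] tangent deg -150.92051173101024
pivot [0.71379611 0.0333528 ]
t 10.05 pos [0.5511 0.0517 0.3626] yaw -52.8 w 0.0852 F [ 0.6 -0.1  2.7]
shift units (before turn) [-2.14 -4.81 -2.56] turn [-0.03 -0.02  0.02]
```

View pics/w4.png

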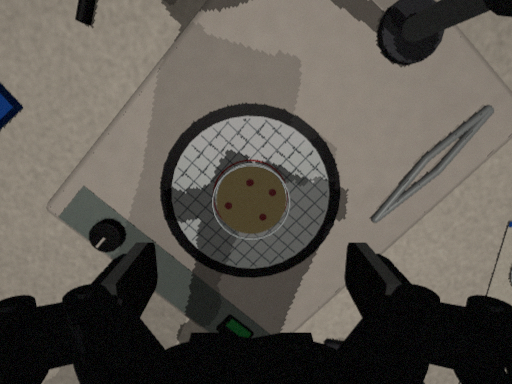

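The dish has been let go at (250,200) inside the stage ring, and the magnifier handle is visible at (87,8). I'll compute the offset and handle position.

Run:
```python
from h import *
c=pickle.load(open("w4.pkl","rb"))
print("dish",ray(c,250.5,200.5,.0945).round(4),"stage",ray(c,250.5,189.5,.08).round(4))
print("handle?",ray(c,87,15,.234).round(4),ray(c,92,0,.234).round(4),"predicted px",proj(c,(.6263,.1907,.234)))
```

```text
dish [0.5493 0.05   0.0945] stage [0.5534 0.0531 0.08  ]
handle? [0.596  0.1404 0.234 ] [0.6    0.1412 0.234 ] predicted px [ -42.39900117 -255.58116242]
```

Run:
```python
from h import *
from plant import read_camera
c=read_camera("wrist");pickle.dump(c,open("w5.pkl","wb"))
im=c["image"].astype(int)
m=(im[...,0]-np.maximum(im[...,1],im[...,2])>25)
ys,xs=np.nonzero(m);k=(ys<280)&(xs>150)&(xs<350)
P=np.array([ray(c,x,y,.08) for x,y in zip(xs[k],ys[k])])
for lo in (.0,):
    print(len(P)); 
top=[(x,y) for x,y in zip(xs[k],ys[k])]
print(sorted(top,key=lambda t:t[1])[:40])
cv2.imwrite("pics/w5.png",crop(c,180,130,140,105,5.7))
plan(.5497,.0506,.36,-53)
```

```text
199
[(np.int64(246), np.int64(161)), (np.int64(249), np.int64(161)), (np.int64(250), np.int64(161)), (np.int64(243), np.int64(162)), (np.int64(244), np.int64(162)), (np.int64(245), np.int64(162)), (np.int64(246), np.int64(162)), (np.int64(247), np.int64(162)), (np.int64(248), np.int64(162)), (np.int64(249), np.int64(162)), (np.int64(250), np.int64(162)), (np.int64(251), np.int64(162)), (np.int64(252), np.int64(162)), (np.int64(253), np.int64(162)), (np.int64(254), np.int64(162)), (np.int64(255), np.int64(162)), (np.int64(238), np.int64(163)), (np.int64(239), np.int64(163)), (np.int64(241), np.int64(163)), (np.int64(254), np.int64(163)), (np.int64(258), np.int64(163)), (np.int64(259), np.int64(163)), (np.int64(236), np.int64(164)), (np.int64(237), np.int64(164)), (np.int64(259), np.int64(164)), (np.int64(260), np.int64(164)), (np.int64(261), np.int64(164)), (np.int64(262), np.int64(164)), (np.int64(234), np.int64(165)), (np.int64(264), np.int64(165)), (np.int64(231), np.int64(166)), (np.int64(232), np.int64(166)), (np.int64(266), np.int64(166)), (np.int64(267), np.int64(166)), (np.int64(229), np.int64(167)), (np.int64(230), np.int64(167)), (np.int64(268), np.int64(167)), (np.int64(228), np.int64(168)), (np.int64(269), np.int64(168)), (np.int64(227), np.int64(169))]
t 10.1 pos [0.551  0.0517 0.361 ] yaw -52.8 w 0.0853 F [-1.   0.9  0.6]
shift units (before turn) [0.   0.06 0.03] turn [-0.03 -0.02  0.02]
```

View pics/w5.png

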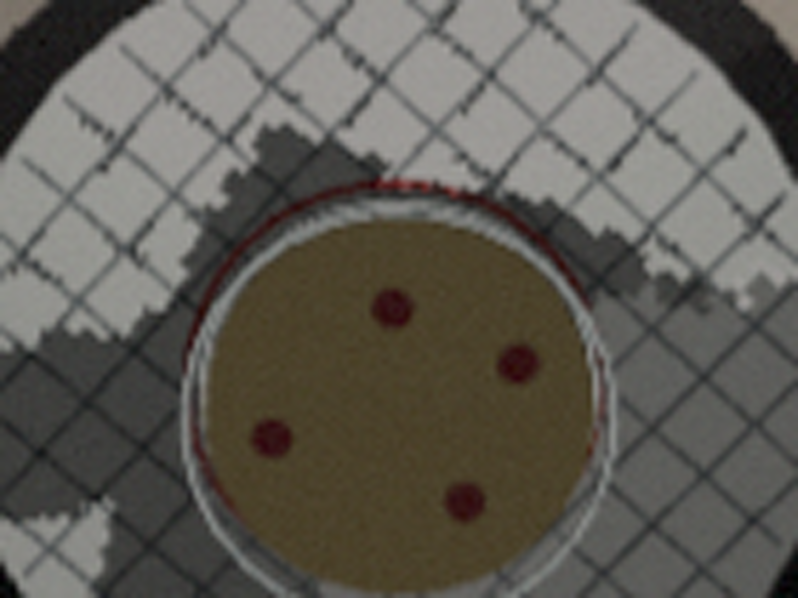

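The crop shows the red circle concentric with the dish to about 2–3 mm, so the dish is well placed. Next is the magnifier handle: rise, move over its estimated place, and turn the jaws tangential (yaw 29°).

```bash
python3 -m crank '[[0,0,-1,0,0,0,85],[0,0,-1,0,0,0,85],[0,0,-1,0,0,-0.9,85],[0,0,0,0,0,-0.9,85],[0,0,0,0,0,-0.9,85],[0,0,0,0,0,-0.9,85],[0,0,0,0,0,-0.9,85],[0,0,0,0,0,-0.9,85],[0,0,0,0,0,-0.9,85],[0,0,0,0,0,-0.95,85]]'
python3 -m crank '[[0,0,0,0,0,-0.9,85],[0,0,0,0,0,0,85]]'
python3 -c "
from h import *
plan(.612,.208,.45,29)"
```

```text
t: 11.35
tool_pos: [0.5502, 0.0512, 0.4472]
orientation: [0.985, 0.173, -0.0, 0.0]
ft_force: [-0.6, -0.5, 0.2]
grip_width: 0.0853
t: 11.6
tool_pos: [0.5503, 0.051, 0.4471]
orientation: [0.969, 0.247, -0.0, -0.0]
ft_force: [0.6, 0.6, 0.4]
grip_width: 0.085
t 11.6 pos [0.5503 0.051  0.4471] yaw 28.6 w 0.085 F [0.6 0.6 0.4]
shift units (before turn) [ 4.31 -3.61 -0.1 ] turn [-0.    0.   -0.04]
```

```bash
python3 -m crank '[[0.88,-0.46,0,0,0,0,60],[0.88,-0.46,0,0,0,0,45],[0.89,-0.47,0,0,0,0,45],[0.89,-0.47,0,0,0,0,45],[0.89,-0.46,0,0,0,0,45],[0,0,0,0,0,0,45],[0,0,0,0,0,0,45]]'
python3 - <<'E'
from h import *
from plant import read_camera
plan(.6263,.1907,.45,29)
c=read_camera("wrist");pickle.dump(c,open("w6.pkl","wb"))
print([proj(c,(.6263,.1907,.234))*1.5,proj(c,(.6957,.2,.19))*1.5])
cv2.imwrite("pics/w6.png",cv2.resize(c["image"][:,:,::-1],(768,576),interpolation=cv2.INTER_CUBIC))
E
```

```text
t: 12.48
tool_pos: [0.6335, 0.1758, 0.4472]
orientation: [0.969, 0.247, -0.0, 0.0]
ft_force: [0.4, -1.2, 0.3]
grip_width: 0.0452
t 12.47 pos [0.6335 0.1758 0.4472] yaw 28.6 w 0.0452 F [ 0.4 -1.2  0.3]
shift units (before turn) [ 0.03 -0.55 -0.09] turn [ 0.    0.01 -0.04]
[array([378.24227029, 290.62144765]), array([508.37241928, 316.48155793])]
```

View pics/w6.png

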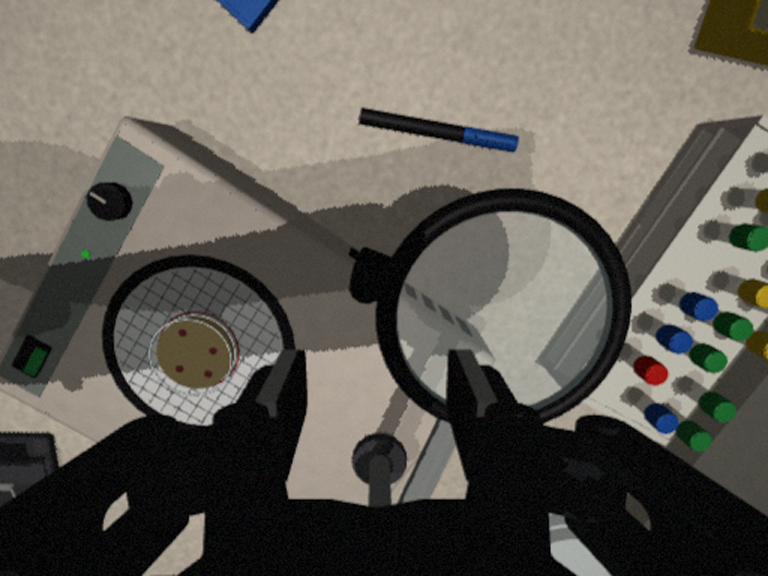

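The view shows the lens ring centred at (503,303) and the upright handle around (370,278), close to the predicted (378,290). I'll work out the arm angle from the lens centre.

Run:
```python
from h import *
c=pickle.load(open("w6.pkl","rb"))
L=ray(c,503.5/1.5,303.5/1.5,.193)
g=np.radians(-6.);pv=np.array([.7138,.0334])
v=L[:2]-pv;th=np.arctan2(v[1],v[0]);a=np.pi+g-th
print("lens",L.round(4),"r",np.linalg.norm(v),"a",a,"diam",np.linalg.norm(ray(c,377/1.5,200,.19)-ray(c,631/1.5,200,.19)))
ph=np.arctan2(-.072,-.165)+g-a;H=pv+.18*np.array([np.cos(ph),np.sin(ph)])
print("handle pred",H.round(4),(proj(c,[*H,.234])*1.5).round(0),"base px",(proj(c,[*H,.196])*1.5).round(0),"tangent",np.degrees(ph)+270, "circle half px",.007/.18*458*1.5)
im=c["image"].max(axis=2)
m=(im<38).astype(np.uint8);print(ray(c,(350+17)/1.5,(250+17+0)/1.5,.234))
for y in range(160,208,3):print(y,"".join("#" if x else "." for x in m[y,225:275]))
plan(*H,.40,np.degrees(ph)+270)
```

```text
lens [0.6887 0.2049 0.193 ] r 0.17335158366478304 a 1.321030821265882 diam 0.1260442025788615
handle pred [0.6187 0.1862] [356. 291.] base px [359. 271.] tangent 31.885215536676554 circle half px 26.716666666666665
[0.61782148 0.19700858 0.234     ]
160 ............................................######
163 ..........................................########
166 ........####....#######................###########
169 .......########################......#############
172 ...........#######################################
175 ...........#######################################
178 ..........#######################################.
181 ..........#####################################...
184 .........#####################################....
187 ........####################################......
190 ........###################################.......
193 ........##################################........
196 ..........###############################.........
199 ............#############################.........
202 ..........................##############..........
205 ..........................#############...........
t 12.53 pos [0.6335 0.1753 0.4475] yaw 28.5 w 0.0448 F [ 0.3  0.  -0.4]
shift units (before turn) [-0.26 -0.56  1.58] turn [ 0.    0.   -0.33]
```

Run:
```python
from h import *
c=pickle.load(open("w6.pkl","rb"))
H=ray(c,366.5/1.5,283/1.5,.234);L=ray(c,503.5/1.5,303.5/1.5,.193);P0=np.array([.7138,.0334])
print(H.round(4),(proj(c,[*H[:2],.196])*1.5).round(0),"HL",np.linalg.norm(H[:2]-L[:2]))
print("post seen",ray(c,380/1.5,458/1.5,.2).round(4), proj(c,[*P0,.2])*1.5)
# pivot: 165 from L along perpendicular to L->H
d=(H-L)[:2];d/=np.linalg.norm(d);n=np.array([-d[1],d[0]]);print("pivot cand",(L[:2]+.165*n).round(4),(L[:2]-.165*n).round(4),"arm dir",np.degrees(np.arctan2(*n[::-1])))
v=H[:2]-P0;print("r",np.linalg.norm(v),"ph",np.degrees(np.arctan2(v[1],v[0])))
st=ray(c,200/1.5,340/1.5,.08);print("stage again",st.round(4))
plan(H[0],H[1],.40,29)
```

```text
[0.6207 0.1912 0.234 ] [368. 264.] HL 0.06939714962178481
post seen [0.6748 0.1041 0.2   ] [380.42819447 582.95183728]
pivot cand [0.7214 0.0432] [0.6561 0.3667] arm dir -78.60021126345222
r 0.18322140591994407 ph 120.5334037801481
stage again [0.5468 0.057  0.08  ]
t 12.53 pos [0.6335 0.1753 0.4475] yaw 28.5 w 0.0448 F [ 0.3  0.  -0.4]
shift units (before turn) [-0.12 -0.67  1.58] turn [ 0.    0.   -0.05]
```

```bash
python3 -m crank '[[-0.12,-0.67,0,0,0,-0.2,45],[0,0,0.6,0,0,0,45],[0,0,0.8,0,0,0,45],[0,0,0.5,0,0,0,45],[0,0,0.18,0,0,0,45],[0,0,0,0,0,0,30],[0,0,0,0,0,0,20],[0,0,0,0,0,0,12],[0,0,0,0,0,0,12],[0,0,0,0,0,0,12]]' 20
python3 - <<'E'
from h import *
plan(.6207,.1912,.385,30.5)
from plant import state
print(state()["joints"].round(2))
E
```

```text
t: 13.78
tool_pos: [0.6209, 0.1922, 0.386]
orientation: [0.964, 0.264, 0.001, -0.0]
ft_force: [-1.0, -1.2, 5.5]
grip_width: 0.013
t 13.78 pos [0.6209 0.1922 0.386 ] yaw 30.7 w 0.013 F [-1.  -1.2  5.5]
shift units (before turn) [-0.02  0.03  0.03] turn [ 0.   -0.01  0.02]
[ 0.07  0.63 -0.73  1.45  0.43  1.22 -0.18]
```

```bash
python3 -m crank '[[0,0,-0.1,0,0,0,17],[0,0,-0.1,0,0,0,17],[0,0,0,0,0,0,17]]'; python3 -m crank '[[-0.35,0.01,0,0,0,-0.32,17],[-0.67,0.04,0,0,0,-0.64,17],[-0.67,0.04,0,0,0,-0.64,17],[-0.67,0.04,0,0,0,-0.64,17],[-0.67,0.04,0,0,0,-0.64,17]]'
python3 - <<'E'
from h import *
plan(.6207,.1912,.385,30.5)
from plant import state
p=state()["tool_pos"][:2]-[.7138,.0334];print(np.linalg.norm(p),np.degrees(np.arctan2(*p[::-1])),state()["joints"].round(2))
E
```

```text
t: 14.15
tool_pos: [0.6209, 0.192, 0.3913]
orientation: [0.964, 0.264, 0.0, -0.0]
ft_force: [0.8, 0.5, -0.4]
grip_width: 0.0171
t: 14.78
tool_pos: [0.5568, 0.1282, 0.3913]
orientation: [0.867, 0.498, 0.0, -0.0]
ft_force: [0.6, 1.9, 0.3]
grip_width: 0.0167
t 14.78 pos [0.5568 0.1282 0.3913] yaw 59.7 w 0.0167 F [0.6 1.9 0.3]
shift units (before turn) [2.89 0.78 0.21] turn [-0.   -0.01  2.92]
0.18345570913608802 148.87040098965974 [ 0.29  0.55 -0.91  1.66  0.47  1.16  0.31]
```

```bash
python3 -m crank '[[-0.65,0.035,0,0,0,-0.61,17],[-0.65,0.035,0,0,0,-0.61,17],[-0.65,0.035,0,0,0,-0.61,17],[-0.65,0.035,0,0,0,-0.61,17],[-0.65,0.035,0,0,0,-0.61,17],[-0.65,0.035,0,0,0,-0.61,17],[-0.55,0.03,0,0,0,-0.5,17],[-0.4,0.02,0,0,0,-0.4,17],[0,0,0,0,0,0,12],[0,0,0,0,0,0,12]]'
python3 - <<'E'
from h import *
plan(.5422,-.0210,.391,107.6)
from plant import state,read_camera
p=state()["tool_pos"][:2]-[.7138,.0334];print(np.linalg.norm(p),np.degrees(np.arctan2(*p[::-1])),state()["joints"].round(2))
for n in("scene","side"):
    c=read_camera(n);pickle.dump(c,open(n+"1.pkl","wb"))
a,b=pickle.load(open("scene1.pkl","rb")),pickle.load(open("side1.pkl","rb"))
print(proj(a,(.5497,.0506,.19)),proj(b,(.5497,.0506,.19)))
u=proj(a,(.5497,.0506,.19))-[62,75];v=proj(b,(.5497,.0506,.19))-[62,75]
cv2.imwrite("pics/l1.png",np.hstack([crop(a,*u,125,150,3.2),crop(b,*v,125,150,3.2)]));print(u,v)
E
```

```text
t: 16.02
tool_pos: [0.5383, -0.0125, 0.3909]
orientation: [0.609, 0.793, -0.0, -0.0]
ft_force: [0.0, -0.6, -1.4]
grip_width: 0.0124
t 16.02 pos [ 0.5383 -0.0125  0.3909] yaw 105.0 w 0.0124 F [ 0.  -0.6 -1.4]
shift units (before turn) [-0.31  0.05 -0.  ] turn [-0.    0.   -0.26]
0.18139365424976342 -165.34038659900568 [ 0.69  0.59 -1.17  1.74  0.58  1.2   1.2 ]
[284.52133824 188.12985632] [226.98076406 195.48868586]
[222.52133824 113.12985632] [164.98076406 120.48868586]
```

View pics/l1.png

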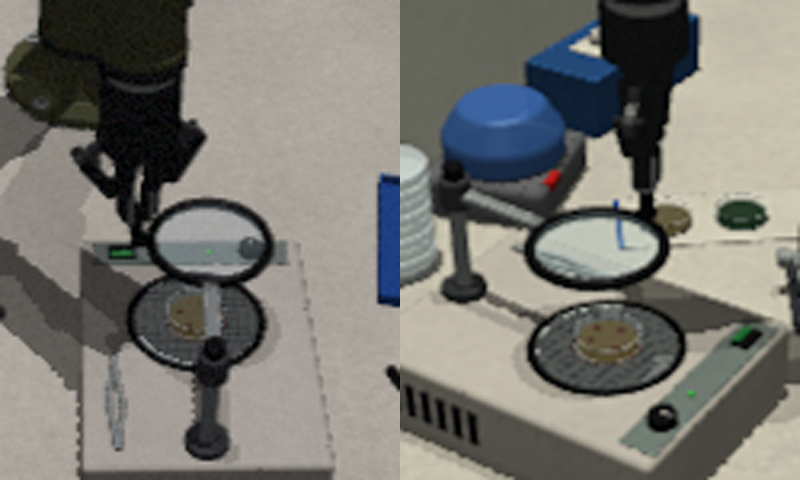

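The lens is nearly over the dish: scene centre crop (210,242), side centre crop (597,248). The dish is in place under it.

Run:
```python
from h import *
a,b=pickle.load(open("scene1.pkl","rb")),pickle.load(open("side1.pkl","rb"))
L=[ray(a,222+210/3.2,113+242.5/3.2,.19),ray(b,164+197/3.2,120+248/3.2,.19)]
S=[ray(a,222+197/3.2,113+321/3.2,.081),ray(b,164+206.5/3.2,120+347/3.2,.081)]
D=[ray(b,164+207/3.2,120+337/3.2,.094)]
print("lens",L,"ring",S,"dish",D,[np.linalg.norm((l-s)[:2]) for l,s in zip(L,S)])
```

```text
lens [array([0.55372094, 0.05982592, 0.19      ]), array([0.54805542, 0.0613391 , 0.19      ])] ring [array([0.55386658, 0.05230974, 0.081     ]), array([0.54639286, 0.0544454 , 0.081     ])] dish [array([0.54434443, 0.05636526, 0.094     ])] [np.float64(0.007517587937284856), np.float64(0.00709134736857949)]
```

```bash
python3 -m crank '[[-0.14,0.005,0,0,0,-0.13,12],[-0.14,0.005,0,0,0,-0.13,12],[0,0,0,0,0,0,12],[0,0,0,0,0,0,12]]'; python3 -m crank '[[0,0,0,0,0,0,25],[0,0,0,0,0,0,40],[0,0,0,0,0,0,40],[0,0,-0.5,0,0,0,40],[0,0,-0.9,0,0,0,40],[0,0,-0.9,0,0,0,40]]'
python3 - <<'E'
from h import *
plan(.4154,-.1788,.46,120.8)
from plant import state,read_camera
for n in("scene","side"):
    c=read_camera(n);pickle.dump(c,open(n+"2.pkl","wb"))
# compare lens shift before/after by local matching of the dark-rim ellipse
for n,box in(("scene",(262,170,60,40)),("side",(198,178,60,40))):
    a,b=[pickle.load(open(f"{n}{k}.pkl","rb")) for k in(1,2)]
    x,y,w,h=box;t=a["image"][y:y+h,x:x+w];r=cv2.matchTemplate(b["image"][y-20:y+h+20,x-20:x+w+20],t,cv2.TM_CCOEFF_NORMED)
    _,m,_,l=cv2.minMaxLoc(r);s=np.array(l)-20;u={"scene":(287.6,188.8),"side":(225.6,197.5)}[n]
    L=ray(b,u[0]+s[0],u[1]+s[1],.19);print(n,m,s,L.round(4))
E
```

```text
t: 16.62
tool_pos: [0.541, -0.021, 0.391]
orientation: [0.59, 0.807, -0.001, -0.0]
ft_force: [-2.9, -2.7, -3.3]
grip_width: 0.0129
t: 17.38
tool_pos: [0.5411, -0.0203, 0.4621]
orientation: [0.59, 0.807, 0.0, 0.0]
ft_force: [0.5, -0.6, 0.7]
grip_width: 0.0402
t 17.38 pos [ 0.5411 -0.0203  0.4621] yaw 107.7 w 0.0402 F [ 0.5 -0.6  0.7]
shift units (before turn) [-3.76 -5.6   0.06] turn [ 0.01 -0.   -1.31]
scene 0.8202053904533386 [-2  0] [0.5531 0.0535 0.19  ]
side 0.9015858173370361 [ 1 -1] [0.5481 0.0556 0.19  ]
```

The two cameras put the lens within about 2 mm of the stage ring. Next I'll go above the key with fingers closed and the jaw axis along the tally's y.

```bash
python3 -m crank '[[-0.63,-0.94,0,0,0,0,0],[-0.63,-0.94,0,0,0,0,0],[-0.63,-0.94,0,0,0,0,0],[-0.63,-0.94,0,0,0,0,0],[-0.63,-0.94,0,0,0,0,0],[-0.63,-0.93,0,0,0,0,0],[0,0,0,0,0,0.96,0],[0,0,0.7,0,0,0.96,0],[0,0,0.9,0,0,0.96,0],[0,0,0.9,0,0,0.96,0]]'
python3 -m crank '[[0,0,0.9,0,0,0.96,0],[0,0,0.9,0,0,0.96,0],[0,0,0,0,0,0.96,0],[0,0,0,0,0,0.96,0],[0,0,0,0,0,0,0],[0,0,0,0,0,0,0]]'
python3 - <<'E'
from h import *
plan(.4154,-.1788,.24,30.9)
from plant import read_camera
c=read_camera("wrist");pickle.dump(c,open("w7.pkl","wb"))
print([proj(c,(.4154,-.1788,.054))*1.5])
cv2.imwrite("pics/w7.png",cv2.resize(c["image"][:,:,::-1],(768,576),interpolation=cv2.INTER_CUBIC))
E
```

```text
t: 18.73
tool_pos: [0.4145, -0.1798, 0.3848]
orientation: [0.824, 0.566, 0.0, 0.0]
ft_force: [0.5, -0.6, -0.0]
grip_width: -0.0001
t: 19.48
tool_pos: [0.4146, -0.1798, 0.3314]
orientation: [0.963, 0.268, 0.0, 0.0]
ft_force: [-0.2, -0.6, 0.3]
grip_width: 0.0005
t 19.48 pos [ 0.4146 -0.1798  0.3314] yaw 31.1 w 0.0005 F [-0.2 -0.6  0.3]
shift units (before turn) [ 0.04 -0.02  3.05] turn [ 0.   -0.    0.02]
[array([377.74906966, 289.08675505])]
```

View pics/w7.png

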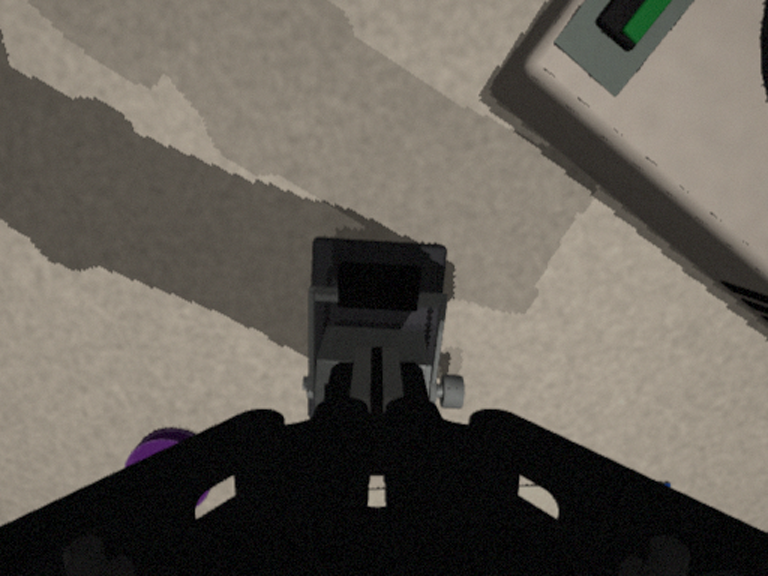

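The key plate is at (379,287), against a prediction of (378,289), and the closed fingers are aligned with it. I'll descend.

```bash
python3 -m crank '[[0.02,-0.05,0.8,0,0,0,0],[0,0,0.9,0,0,0,0],[0,0,0.9,0,0,0,0],[0,0,0.3,0,0,0,0],[0,0,0,0,0,0,0]]'; python3 -m crank '[[0,0,0.2,0,0,0,0],[0,0,0,0,0,0,0]]';python3 -m crank '[[0,0,0.2,0,0,0,0],[0,0,0,0,0,0,0]]';python3 -m crank '[[0,0,0.2,0,0,0,0],[0,0,0,0,0,0,0]]'
```

```text
t: 20.15
tool_pos: [0.4144, -0.1782, 0.2441]
orientation: [0.964, 0.267, -0.0, -0.0]
ft_force: [0.6, 0.7, -0.5]
grip_width: -0.0
t: 20.4
tool_pos: [0.4144, -0.1784, 0.2384]
orientation: [0.964, 0.266, 0.0, 0.0]
ft_force: [-0.3, 0.1, -0.6]
grip_width: 0.0
t: 20.65
tool_pos: [0.4142, -0.1783, 0.232]
orientation: [0.964, 0.266, -0.0, -0.0]
ft_force: [0.2, -0.7, 0.3]
grip_width: 0.0004
t: 20.9
tool_pos: [0.4144, -0.1781, 0.2259]
orientation: [0.964, 0.266, 0.0, -0.0]
ft_force: [-0.4, -0.1, 2.1]
grip_width: 0.0001
```

```bash
python3 -m crank '[[0,0,0.3,0,0,0,0],[0,0,0.2,0,0,0,0],[0,0,0,0,0,0,0]]';python3 -m crank '[[0,0,0.15,0,0,0,0],[0,0,0,0,0,0,0]]';python3 -m crank '[[0,0,0.1,0,0,0,0],[0,0,0,0,0,0,0]]'; python3 -m crank '[[0,0,0.06,0,0,0,0],[0,0,0,0,0,0,0]]'
```

```text
t: 21.28
tool_pos: [0.4145, -0.1781, 0.2108]
orientation: [0.964, 0.266, 0.0, -0.0]
ft_force: [0.9, 2.1, 4.3]
grip_width: -0.0001
t: 21.52
tool_pos: [0.4145, -0.1782, 0.2067]
orientation: [0.964, 0.266, 0.0, 0.0]
ft_force: [1.0, 1.2, 4.5]
grip_width: 0.0003
t: 21.78
tool_pos: [0.4146, -0.1781, 0.2051]
orientation: [0.964, 0.266, 0.0, 0.001]
ft_force: [-2.8, 2.2, 22.2]
grip_width: -0.0001
t: 22.02
tool_pos: [0.4146, -0.1778, 0.2046]
orientation: [0.964, 0.266, 0.001, 0.002]
ft_force: [-7.6, 3.4, 45.6]
grip_width: 0.0001
```

The first press reached the stop (22–45 N at flange z 0.205). Fully release, then press three more times by the same amount with less overtravel.

```bash
python3 -m crank '[[0,0,-0.6,0,0,0,0],[0,0,-0.5,0,0,0,0],[0,0,0,0,0,0,0],[0,0,0,0,0,0,0]]';python3 -m crank '[[0,0,0.5,0,0,0,0],[0,0,0.4,0,0,0,0],[0,0,0.13,0,0,0,0],[0,0,0,0,0,0,0],[0,0,0,0,0,0,0]]'
```

```text
t: 22.52
tool_pos: [0.4139, -0.1785, 0.2344]
orientation: [0.964, 0.266, -0.0, -0.0]
ft_force: [-0.0, 0.1, 0.1]
grip_width: 0.0001
t: 23.15
tool_pos: [0.4145, -0.1779, 0.2048]
orientation: [0.964, 0.266, -0.0, 0.001]
ft_force: [-5.4, 1.3, 32.2]
grip_width: 0.0002
```

```bash
python3 -m crank '[[0,0,-0.6,0,0,0,0],[0,0,-0.43,0,0,0,0],[0,0,0,0,0,0,0],[0,0,0,0,0,0,0]]';python3 -c "
from h import *
from plant import read_camera
c=read_camera('scene');u,v=proj(c,(.447,-.232,.066));print(u,v)
cv2.imwrite('pics/t.png',crop(c,u-30,v-25,60,50,10))"
```

```text
t: 23.65
tool_pos: [0.414, -0.1783, 0.2342]
orientation: [0.964, 0.266, -0.0, -0.0]
ft_force: [-0.4, -0.8, 0.2]
grip_width: 0.0001
196.76585711525277 200.52470935380245
```

```bash
python3 -m crank '[[0,0,0.5,0,0,0,0],[0,0,0.4,0,0,0,0],[0,0,0.12,0,0,0,0],[0,0,0,0,0,0,0],[0,0,0,0,0,0,0]]'; python3 -m crank '[[0,0,-0.6,0,0,0,0],[0,0,-0.42,0,0,0,0],[0,0,0,0,0,0,0],[0,0,0,0,0,0,0]]'; python3 -m crank '[[0,0,0.5,0,0,0,0],[0,0,0.4,0,0,0,0],[0,0,0.12,0,0,0,0],[0,0,0,0,0,0,0],[0,0,0,0,0,0,0]]'; python3 -m crank '[[0,0,-0.6,0,0,0,0],[0,0,-0.42,0,0,0,0],[0,0,0,0,0,0,0],[0,0,-0.8,0,0,0,0],[0,0,-0.9,0,0,0,0],[0,0,-0.9,0,0,0,0],[0,0,-0.9,0,0,0,0],[0,0,-0.9,0,0,0,0],[0,0,-0.9,0,0,0,0],[0,0,-0.9,0,0,0,0]]'
python3 - <<'E'
from h import *
plan(.5411,-.0205,.46,107.7)
E
```

```text
t: 24.32
tool_pos: [0.4146, -0.178, 0.205]
orientation: [0.964, 0.266, 0.0, 0.001]
ft_force: [-4.2, 1.5, 25.1]
grip_width: 0.0001
t: 24.82
tool_pos: [0.4139, -0.1783, 0.2343]
orientation: [0.964, 0.266, -0.0, -0.0]
ft_force: [-0.1, 0.1, 0.2]
grip_width: -0.0
t: 25.45
tool_pos: [0.4145, -0.1779, 0.205]
orientation: [0.964, 0.266, 0.0, 0.001]
ft_force: [-5.2, 0.4, 27.2]
grip_width: 0.0003
t: 26.7
tool_pos: [0.414, -0.1786, 0.4207]
orientation: [0.964, 0.266, -0.001, -0.0]
ft_force: [-0.5, -0.2, 0.1]
grip_width: 0.0001
t 26.7 pos [ 0.414  -0.1786  0.4207] yaw 30.8 w 0.0001 F [-0.5 -0.2  0.1]
shift units (before turn) [ 6.34 -2.36 -1.31] turn [-0.01  0.   -7.69]
```

All four presses reached the stop, with full release between. Back to the handle.

```bash
python3 -m crank '[[0.5,-0.2,-0.9,0,0,0,40],[0.9,-0.33,-0.41,0,0,0,40],[0.9,-0.33,0,0,0,-0.0,40],[0.9,-0.33,0,0,0,0,40],[0.9,-0.33,0,0,0,0,40],[0.9,-0.33,0,0,0,0,40],[0.9,-0.33,0,0,0,0,40],[0.44,-0.18,0,0,0,0,40],[0,0,0,0,0,-0.96,40],[0,0,0,0,0,-0.96,40]]'
python3 -m crank '[[0,0,0,0,0,-0.96,40],[0,0,0,0,0,-0.96,40],[0,0,0,0,0,-0.96,40],[0,0,0,0,0,-0.96,40],[0,0,0,0,0,-0.96,40],[0,0,0,0,0,-0.97,40],[0,0,0,0,0,0,40]]'
python3 - <<'E'
from h import *
plan(.5411,-.0205,.391,107.7)
E
```

```text
t: 27.95
tool_pos: [0.5412, -0.0202, 0.4594]
orientation: [0.905, 0.426, -0.001, 0.0]
ft_force: [1.6, -0.1, 0.8]
grip_width: 0.0396
t: 28.82
tool_pos: [0.5412, -0.0208, 0.4593]
orientation: [0.59, 0.807, -0.0, -0.001]
ft_force: [-0.5, 0.2, 0.1]
grip_width: 0.0402
t 28.82 pos [ 0.5412 -0.0208  0.4593] yaw 107.7 w 0.0402 F [-0.5  0.2  0.1]
shift units (before turn) [0.01 0.   2.28] turn [-0.01 -0.   -0.  ]
```

```bash
python3 -m crank '[[0,0,0.8,0,0,0,40],[0,0,0.9,0,0,0,40],[0,0,0.5,0,0,0,40],[0,0,0.08,0,0,0,30],[0,0,0,0,0,0,17],[0,0,0,0,0,0,17],[0,0,0,0,0,0,17]]'
python3 -m crank '[[0.34,0.01,0,0,0,0.32,17],[0.68,0.04,0,0,0,0.65,17],[0.68,0.04,0,0,0,0.65,17],[0.68,0.04,0,0,0,0.65,17],[0.68,0.04,0,0,0,0.65,17],[0.68,0.04,0,0,0,0.65,17],[0.68,0.04,0,0,0,0.65,17]]'
python3 - <<'E'
from h import *
plan(.6207,.1912,.391,30.7)
from plant import state
p=state()["tool_pos"][:2]-[.7138,.0334];print(np.linalg.norm(p),np.degrees(np.arctan2(*p[::-1])))
E
```

```text
t: 29.7
tool_pos: [0.5414, -0.0198, 0.3924]
orientation: [0.59, 0.808, 0.0, 0.0]
ft_force: [-1.0, 0.3, 0.3]
grip_width: 0.0172
t: 30.58
tool_pos: [0.5489, 0.1101, 0.3921]
orientation: [0.842, 0.54, -0.0, 0.0]
ft_force: [1.6, -2.1, 0.4]
grip_width: 0.017
t 30.57 pos [0.5489 0.1101 0.3921] yaw 65.3 w 0.017 F [ 1.6 -2.1  0.4]
shift units (before turn) [3.45 1.05 0.03] turn [0.   0.   3.46]
0.18186082804052436 155.0375536169023
```

```bash
python3 -m crank '[[0.68,0.04,0,0,0,0.65,17],[0.68,0.04,0,0,0,0.65,17],[0.68,0.04,0,0,0,0.65,17],[0.68,0.04,0,0,0,0.65,17],[0.55,0.03,0,0,0,0.5,17],[0.3,0.02,0,0,0,0.3,17],[0,0,0,0,0,0,17],[0,0,0,0,0,0,30],[0,0,0,0,0,0,45],[0,0,0,0,0,0,45]]'
python3 -m crank '[[0,0,-0.5,0,0,0,45],[0,0,-0.9,0,0,0,45],[0,0,-0.9,0,0,0,60],[0,0,0,0,0,0,85]]'
python3 - <<'E'
from h import *
plan(.5504,.0512,.43,-53)
from plant import state
p=state()["tool_pos"][:2]-[.7138,.0334];print(np.linalg.norm(p),np.degrees(np.arctan2(*p[::-1])))
E
```

```text
t: 31.82
tool_pos: [0.6194, 0.1881, 0.3919]
orientation: [0.962, 0.272, 0.0, 0.0]
ft_force: [0.1, 0.0, -0.5]
grip_width: 0.0451
t: 32.33
tool_pos: [0.6194, 0.1891, 0.4643]
orientation: [0.962, 0.272, 0.003, -0.0]
ft_force: [-0.4, 0.2, -0.1]
grip_width: 0.0761
t 32.33 pos [0.6194 0.1891 0.4643] yaw 31.6 w 0.0761 F [-0.4  0.2 -0.1]
shift units (before turn) [-4.37  2.71  1.12] turn [-0.02 -0.03  8.46]
0.18207235985693154 121.22100355003181
```

```bash
python3 -m crank '[[-0.73,0.45,0,0,0,0,85],[-0.73,0.45,0,0,0,0,85],[-0.73,0.45,0,0,0,0,85],[-0.73,0.45,0,0,0,0,85],[-0.73,0.45,0.2,0,0,0,85],[-0.72,0.46,0.4,0,0,0,85],[0,0,0.5,0,0,0.94,85],[0,0,0,0,0,0.94,85],[0,0,0,0,0,0.94,85],[0,0,0,0,0,0.94,85]]'
python3 -m crank '[[0,0,0,0,0,0.94,85],[0,0,0,0,0,0.94,85],[0,0,0,0,0,0.94,85],[0,0,0,0,0,0.94,85],[0,0,0,0,0,0.94,85],[0,0,0,0,0,0,85],[0,0,0,0,0,0,85]]'
python3 - <<'E'
from h import *
plan(.5504,.0513,.2535,-53)
from plant import read_camera
c=read_camera("wrist");pickle.dump(c,open("w8.pkl","wb"));c2=read_camera("scene");pickle.dump(c2,open("scene3.pkl","wb"));c3=read_camera("side");pickle.dump(c3,open("side3.pkl","wb"))
d=pickle.load(open("c0.pkl","rb"));s,e=d["scene"],d["side"]
t=lambda u,v,z:ray(s,310+(u-400)/3.2,160+(v-297)/3.2,z)
print("tray scene",[t(*p,.014).round(3) for p in[(497,322),(622,333),(632,460)]], "done",t(563,353,.0175).round(3))
print("tray side",[ray(e,u*.64,v*.64,.014).round(3) for u,v in[(335,480),(263,538),(437,550)]],"done",ray(e,378*.64,566*.64,.0175).round(3))
# dish: agar-coloured blob centroid in wrist view
im=cv2.cvtColor(c["image"],cv2.COLOR_RGB2HSV);m=cv2.inRange(im,(15,70,40),(35,255,255))
n,l,st,ce=cv2.connectedComponentsWithStats(m);k=1+np.argsort(-st[1:,4])[:3]
for i in k:print(st[i],ce[i],ray(c,*ce[i],.088).round(4))
E
```

```text
t: 33.58
tool_pos: [0.5501, 0.0505, 0.4277]
orientation: [0.998, -0.055, -0.0, 0.0]
ft_force: [-1.2, -0.1, -0.5]
grip_width: 0.085
t: 34.45
tool_pos: [0.5502, 0.0507, 0.4278]
orientation: [0.896, -0.445, -0.0, 0.0]
ft_force: [0.3, 0.9, 0.2]
grip_width: 0.0849
t 34.45 pos [0.5502 0.0507 0.4278] yaw -52.8 w 0.0849 F [0.3 0.9 0.2]
shift units (before turn) [-0.01 -0.02  5.81] turn [0.   0.   0.02]
tray scene [array([0.266, 0.326, 0.014]), array([0.302, 0.472, 0.014]), array([0.515, 0.416, 0.014])] done [0.335 0.389 0.018]
tray side [array([0.461, 0.281, 0.014]), array([0.496, 0.427, 0.014]), array([0.26 , 0.332, 0.014])] done [0.322 0.396 0.017]
[ 224  154   54   54 2188] [250.27468007 180.17321755] [0.5486 0.0492 0.088 ]
[478 231  34  36 954] [495.75157233 248.96540881] [ 0.6465 -0.2029  0.088 ]
[472 228  30  31 187] [480.73262032 239.45989305] [ 0.6442 -0.182   0.088 ]
```

The dish is still where it was set down. The tray fits (148 × 210 mm, centre about (.383,.376), free spot about (.4305,.36), tray x at 72°). I'll grasp again.

```bash
python3 -m crank '[[0,0,0.6,0,0,0,85],[0,0,0.9,0,0,0,85],[0,0,0.9,0,0,0,85],[0,0,0.9,0,0,0,85],[0,0,0.9,0,0,0,85],[0,0,0.8,0,0,0,85],[0,0,0.5,0,0,0,85],[0,0,0.27,0,0,0,85],[0,0,0,0,0,0,85]]'
python3 -m crank '[[0,0,0,0,0,0,72],[0,0,0,0,0,0,56],[0,0,0,0,0,0,56],[0,0,0,0,0,0,56],[0,0,0,0,0,0,56],[0,0,0,0,0,0,56]]' 20
python3 -m crank '[[0,0,-0.3,0,0,0,56],[0,0,-0.6,0,0,0,56],[0,0,-0.9,0,0,0,56],[0,0,-0.9,0,0,0,56],[0,0,-0.3,0,0,0,56],[0,0,0,0,0,0,56]]'
python3 -c "
from h import *
plan(.4305,.36,.25,72)"
```

```text
t: 35.72
tool_pos: [0.5504, 0.0506, 0.2546]
orientation: [0.895, -0.446, -0.0, 0.0]
ft_force: [-0.0, -0.7, 0.8]
grip_width: 0.0851
t: 36.48
tool_pos: [0.5505, 0.0506, 0.2557]
orientation: [0.895, -0.446, 0.001, -0.0]
ft_force: [-0.9, -0.6, 5.5]
grip_width: 0.0587
t: 37.22
tool_pos: [0.5503, 0.0505, 0.345]
orientation: [0.895, -0.447, 0.0, -0.0]
ft_force: [-0.2, 0.5, -1.9]
grip_width: 0.0587
t 37.23 pos [0.5503 0.0505 0.345 ] yaw -53.0 w 0.0587 F [-0.2  0.5 -1.9]
shift units (before turn) [-10.65  -3.01   3.16] turn [ 0.00e+00 -1.00e-02 -1.25e+01]
```

```bash
python3 -m crank '[[-0.5,-0.14,0,0,0,0,56],[-0.97,-0.27,0,0,0,0,56],[-0.97,-0.27,0,0,0,0,56],[-0.97,-0.27,0,0,0,0,56],[-0.97,-0.28,0,0,0,0,56],[-0.97,-0.28,0,0,0,0,56],[-0.97,-0.28,0,0,0,0,56],[-0.97,-0.28,0,0,0,0,56],[-0.97,-0.28,0,0,0,0,56],[-0.97,-0.28,0,0,0,0,56]]'
python3 -m crank '[[-0.95,-0.26,0,0,0,0,56],[-0.45,-0.12,0,0,0,0,56],[0,0,0.2,0,0,-0.9,56],[0,0,0.4,0,0,-0.9,56],[0,0,0.4,0,0,-0.9,56],[0,0,0.4,0,0,-0.9,56],[0,0,0.4,0,0,-0.9,56],[0,0,0.4,0,0,-0.9,56],[0,0,0,0,0,-0.9,56],[0,0,0,0,0,-0.9,56]]'
python3 -m crank '[[0,0,0,0,0,-0.9,56],[0,0,0,0,0,-0.9,56],[0,0,0,0,0,-0.9,56],[0,0,0,0,0,-0.9,56],[0,0,0,0,0,-0.9,56],[0,0,0,0,0,-0.8,56],[0,0,0,0,0,0,56]]'
python3 - <<'E'
from h import *
plan(.4305,.36,.19,72)
from plant import read_camera
c=read_camera("wrist");pickle.dump(c,open("w9.pkl","wb"))
print([proj(c,p)*1.5 for p in((.33,.393,.018),(.4305,.36,.003))])
cv2.imwrite("pics/w9.png",cv2.resize(c["image"][:,:,::-1],(768,576),interpolation=cv2.INTER_CUBIC))
E
```

```text
t: 38.48
tool_pos: [0.4453, 0.3209, 0.3436]
orientation: [0.895, -0.446, -0.001, 0.001]
ft_force: [-0.8, 0.0, -0.8]
grip_width: 0.0588
t: 39.72
tool_pos: [0.4305, 0.3592, 0.2779]
orientation: [0.986, 0.167, -0.001, 0.001]
ft_force: [0.5, -0.7, -1.4]
grip_width: 0.0586
t: 40.6
tool_pos: [0.4307, 0.3592, 0.2779]
orientation: [0.81, 0.587, -0.001, -0.0]
ft_force: [0.1, 1.0, 0.0]
grip_width: 0.0591
t 40.6 pos [0.4307 0.3592 0.2779] yaw 71.9 w 0.0591 F [0.1 1.  0. ]
shift units (before turn) [ 0.03 -0.01  2.93] turn [-0.01  0.01 -0.01]
[array([379.2194451 ,  69.30287989]), array([378.37082369, 290.85122766])]
```

View pics/w9.png

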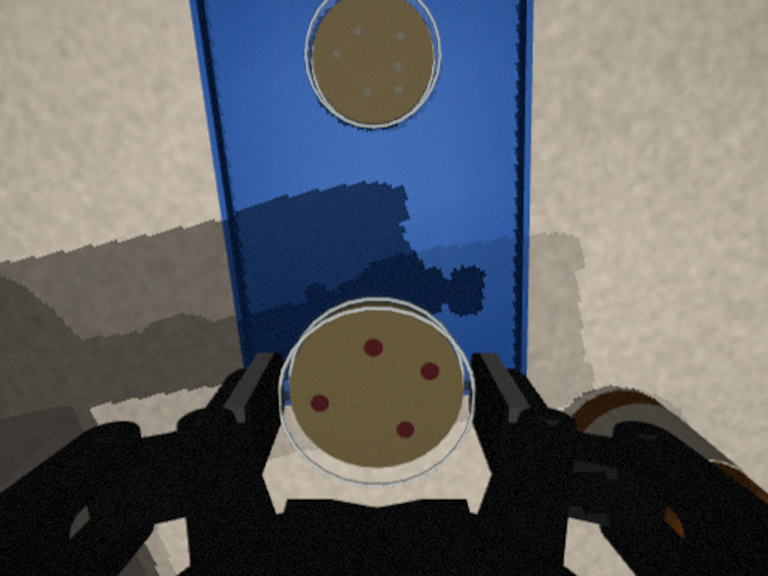

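The wrist view shows the held dish over the tray's free half, with dish_done at (373,60). The bottle is at the lower right near (620,410), so I'll check its clearance before lowering.

Run:
```python
from h import *
d=pickle.load(open("c0.pkl","rb"));s,e=d["scene"],d["side"]
print("cap",ray(s,638*.64,302*.64,.145).round(3),ray(e,202*.64,482*.64,.14).round(3))
c=pickle.load(open("w9.pkl","rb"))
r=lambda u,v,z:ray(c,u/1.5,v/1.5,z).round(4)
print("done",r(373,60,.0175),"tray -y wall",r(378,398,.014),"walls",r(236,290,.014),r(525,290,.014),"bottle edge",r(600,400,.10),r(570,415,.14))
```

```text
cap [0.568 0.459 0.145] [0.553 0.467 0.14 ]
done [0.3255 0.3916 0.0175] tray -y wall [0.4847 0.3421 0.014 ] walls [0.4049 0.2922 0.014 ] [0.4504 0.4318 0.014 ] bottle edge [0.4663 0.4277 0.1   ] [0.4416 0.4065 0.14  ]
```

Clearances are fine: the bottle is 13 cm away, the -y wall 57 mm and dish_done 110 mm. Lowering.

```bash
python3 -m crank '[[0,0,0.6,0,0,0,56],[0,0,0.8,0,0,0,56],[0,0,0.8,0,0,0,56],[0,0,0.5,0,0,0,56],[0,0,0.3,0,0,0,56],[0,0,0.13,0,0,0,56],[0,0,0,0,0,0,56]]';python3 -m crank '[[0,0,0.05,0,0,0,56],[0,0,0.05,0,0,0,56],[0,0,0,0,0,0,56]]';python3 -m crank '[[0,0,0.04,0,0,0,56],[0,0,0,0,0,0,56]]'
```

```text
t: 41.52
tool_pos: [0.4307, 0.3598, 0.185]
orientation: [0.809, 0.587, 0.0, -0.0]
ft_force: [0.2, -0.7, -0.5]
grip_width: 0.0587
t: 41.9
tool_pos: [0.4308, 0.3596, 0.1819]
orientation: [0.809, 0.587, 0.0, 0.0]
ft_force: [0.2, -0.7, 0.0]
grip_width: 0.0587
t: 42.15
tool_pos: [0.4307, 0.3596, 0.1805]
orientation: [0.809, 0.588, -0.0, -0.0]
ft_force: [-0.7, -0.2, 0.4]
grip_width: 0.0586
```

```bash
python3 -m crank '[[0,0,0.04,0,0,0,56],[0,0,0,0,0,0,56]]';python3 -m crank '[[0,0,0.04,0,0,0,56],[0,0,0,0,0,0,56]]';python3 -m crank '[[0,0,0.03,0,0,0,56],[0,0,0,0,0,0,56]]'
```

```text
t: 42.4
tool_pos: [0.4307, 0.3596, 0.1793]
orientation: [0.809, 0.588, -0.0, -0.0]
ft_force: [0.4, 0.3, -0.7]
grip_width: 0.0592
t: 42.65
tool_pos: [0.4306, 0.3598, 0.1788]
orientation: [0.809, 0.588, 0.0, 0.0]
ft_force: [-1.6, -1.4, 5.6]
grip_width: 0.0586
t: 42.9
tool_pos: [0.4305, 0.3598, 0.1787]
orientation: [0.809, 0.588, 0.001, 0.0]
ft_force: [-2.0, -4.3, 14.5]
grip_width: 0.059
```

Contact came at flange z 0.1788, as predicted. Release, retreat and check.

```bash
python3 -m crank '[[0,0,-0.05,0,0,0,56],[0,0,0,0,0,0,62],[0,0,0,0,0,0,70],[0,0,0,0,0,0,78],[0,0,0,0,0,0,78],[0,0,-0.3,0,0,0,78],[0,0,-0.7,0,0,0,78],[0,0,-0.9,0,0,0,78],[0,0,-0.9,0,0,0,78],[0,0,-0.6,0,0,0,78]]'
python3 -m crank '[[0,0,-0.6,0,0,0,78],[0,0,0,0,0,0,78],[0,0,0,0,0,0,78]]'
python3 - <<'E'
from h import *
from plant import read_camera
plan(.4305,.36,.19,72)
def blobs(c,lo,hi,z,n=4,a=40):
    m=cv2.inRange(cv2.cvtColor(c["image"],cv2.COLOR_RGB2HSV),lo,hi);k,l,st,ce=cv2.connectedComponentsWithStats(m)
    return [(st[i][:5].tolist(),ray(c,*ce[i],z).round(4).tolist()) for i in 1+np.argsort(-st[1:,4])[:n] if st[i,4]>a]
c=read_camera("wrist");s=read_camera("scene");e=read_camera("side")
for b in blobs(c,(15,70,40),(35,255,255),.011):print("wrist",b)
for nm,q in(("scene",s),("side",e)):
    for b in blobs(q,(12,60,40),(35,255,255),.012,6,60):print(nm,b)
m=cv2.inRange(cv2.cvtColor(c["image"],cv2.COLOR_RGB2HSV),(0,120,40),(8,255,255));print("red px",int((m>0).sum()))
# lens check: side/scene now vs. start (arm angle about the same as start?)
d=pickle.load(open("c0.pkl","rb"))
for nm,q,box in(("scene",s,(318,198,52,40)),("side",e,(126,192,54,36))):
    x,y,w,h=box;t=d[nm]["image"][y:y+h,x:x+w];r=cv2.matchTemplate(q["image"][y-20:y+h+20,x-20:x+w+20],t,cv2.TM_CCOEFF_NORMED)
    _,mm,_,l=cv2.minMaxLoc(r);print(nm,"lens match",round(mm,3),np.array(l)-20)
E
```

```text
t: 44.15
tool_pos: [0.4306, 0.36, 0.2834]
orientation: [0.809, 0.588, 0.001, -0.0]
ft_force: [0.1, 0.6, 0.7]
grip_width: 0.0783
t: 44.52
tool_pos: [0.4307, 0.3594, 0.2982]
orientation: [0.809, 0.587, -0.0, 0.0]
ft_force: [-1.0, -0.3, -0.1]
grip_width: 0.0779
t 44.52 pos [0.4307 0.3594 0.2982] yaw 72.0 w 0.0779 F [-1.  -0.3 -0.1]
shift units (before turn) [ 0.02 -0.01  3.61] turn [-0.  0. -0.]
wrist ([213, 4, 72, 81, 4443], [0.3229, 0.3921, 0.011])
wrist ([220, 163, 64, 63, 3055], [0.4337, 0.3585, 0.011])
scene ([257, 0, 76, 45, 1167], [-1.2124, 0.4472, 0.012])
scene ([335, 32, 68, 46, 995], [-0.6597, 0.6933, 0.012])
scene ([414, 262, 52, 31, 627], [0.8142, 0.489, 0.012])
scene ([37, 52, 19, 22, 273], [-0.7417, -1.0029, 0.012])
scene ([394, 196, 20, 19, 212], [0.4902, 0.506, 0.012])
scene ([20, 60, 18, 15, 188], [-0.6964, -1.0765, 0.012])
side ([370, 116, 106, 178, 7342], [0.0685, -0.4588, 0.012])
side ([244, 0, 151, 133, 7025], [0.9811, -2.0399, 0.012])
side ([158, 52, 114, 129, 5675], [1.1181, -0.8177, 0.012])
side ([377, 283, 95, 51, 2491], [-0.013, 0.0531, 0.012])
side ([13, 292, 63, 54, 1265], [0.791, 0.5095, 0.012])
side ([177, 184, 41, 54, 1201], [0.7438, -0.0573, 0.012])
red px 77
scene lens match 0.885 [0 0]
side lens match 0.902 [0 0]
```

```bash
python3 -c "
from plant import sign_off;print(sign_off())"
```

```text
the job is handed in; nothing more can be done
None
```

I carried out the whole job and handed it in at about 44.6 s. `sign_off` reports no verdict, and I could not read the tally's number wheel, because my 12 pictures were used up.

- **Dish on the stage:** I picked up the dish with the four dark red colonies from the mat and set it on the red circle. An enlarged crop showed it centred to about 2–3 mm.
- **Magnifier in:** I moved the handle until both fixed cameras put the lens within about 2 mm of the stage centre.
- **Tally:** I pressed the key four times. Each press ended on its stop, with 25–46 N at the wrist and the flange 0.205 m above the table. I let the key right up between presses. That the wheel reads 4 is inferred from those stops.
- **Magnifier out:** I swung it back to where it started, about 76° out. Image matching in both fixed cameras found it unshifted from its start position.
- **Dish in the tray:** I set it down in the free half of the blue tray and let go. The last wrist image puts it at about (0.434, 0.359), within a few millimetres of the intended spot and about 110 mm from the dish already there. The gripper was well above the dish when I handed in.

**Disagreements:**
- In the picture after placing, the black stage ring put the dish about 5 mm off centre, against 2–3 mm from the red circle. I trusted the circle.
- The fingertips touched the mat and the stage lightly, at 6 to 7 N, while closing on the dish.
- The dish was pressed onto the tray floor with about 14 N just before I let go.
- A last colour search for the dish in the two fixed cameras found nothing usable, so its final position comes from the wrist camera alone.

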